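Offer up the right sanding drum, level, for the drill

TASK

Pick out the thickest sanding drum that still goes into the round hole in the wooden panel on the bench, and draw it out of the slanted stand, leaving the other drums seated where they are. Then turn it so that its axis is level, and finish while still holding it: keep it gripped, level and still, about 25 cm or more above the bench, so that I can slip the drill's chuck over its bare shank.

Things in the scene. Friction and masses are not known exactly. Their poses are not given: they have to be found in the camera images.
- drum_20: sanding drum, loose, 0.05-0.18 kg: brown abrasive cylinder 20 mm in diameter, 55 mm long, on a bare steel shank 12 mm in diameter that sticks out 45 mm below it. Origin: centre of the cylinder's lower end (shoulder); z along the axis, from shank to free end. At the start: shank in a bore, shoulder on the stand's sloping face, z leaning about 47 degrees towards the stand's -x
- drum_28: sanding drum, loose, 0.05-0.18 kg: brown abrasive cylinder 28 mm in diameter, 55 mm long, on a bare steel shank 12 mm in diameter that sticks out 45 mm below it. Origin: centre of the cylinder's lower end (shoulder); z along the axis, from shank to free end. At the start: shank in a bore, shoulder on the stand's sloping face, z leaning about 47 degrees towards the stand's -x
- drum_36: sanding drum, loose, 0.05-0.18 kg: brown abrasive cylinder 36 mm in diameter, 55 mm long, on a bare steel shank 12 mm in diameter that sticks out 45 mm below it. Origin: centre of the cylinder's lower end (shoulder); z along the axis, from shank to free end. At the start: shank in a bore, shoulder on the stand's sloping face, z leaning about 47 degrees towards the stand's -x
- drum_44: sanding drum, loose, 0.05-0.18 kg: brown abrasive cylinder 44 mm in diameter, 55 mm long, on a bare steel shank 12 mm in diameter that sticks out 45 mm below it. Origin: centre of the cylinder's lower end (shoulder); z along the axis, from shank to free end. At the start: shank in a bore, shoulder on the stand's sloping face, z leaning about 47 degrees towards the stand's -x
- drum_36_mid (a point): the middle of the 36 mm drum's abrasive cylinder, on its axis, 27.5 mm from its origin
- stand: fixed drum stand: light-wood beam 350 mm long along its y, on a 12 mm plywood base 130 x 374 mm, with end cheeks 54 mm high. Origin on the bench, below the row of bore mouths, 20 mm off the base's centre. The beam's face slopes 45 degrees, facing up and to the stand's -x (roughly to the robot). Bores are 14 x 14 mm, normal to the face: a drum comes out along its own z, free after 45 mm
- stand_face (a point): middle of the stand's sloping face (60 mm wide, its upper edge 94 mm above the bench), 73 mm above the bench. The four bore mouths lie on the face in a row along the stand's y, at -132, -44, 44 and 132 mm from this point; which drum sits in which bore varies
- panel_hole (a point): centre of the round hole's upper rim in the wooden panel that lies flat and fixed on the bench (200 x 130 x 18 mm); the hole goes through and is 39 mm in diameter, so the 36 mm drum goes in and the 44 mm one does not

How it is judged (in metres and radians):
On the way:
1. the 36 mm drum is drawn out of its bore, in the fingers (distance of drum_36 from where it was at the start of the episode above 0.055 m and contact force between drum_36 and the fingers above 1 N and contact force between drum_36 and stand below 0.2 N), for 0.1 s.
At the end, for the whole second after the job is handed in: the 36 mm drum is held in the fingers (more than 1 N), not touching the stand and still (under 30 mm/s), its axis within 12 degrees of level, its shoulder and middle more than 0.20 m above the bench; the other three drums are within 20 mm of where they started, in the stand (height (world z) of each of drum_36, drum_36_mid above 0.2 m and angle between drum_36's own z axis and vertical between 1.36 and 1.78 rad and contact force between drum_36 and the fingers above 1 N and contact force between drum_36 and stand below 0.2 N and linear speed of drum_36 below 0.03 m/s and distance of each of drum_20, drum_28, drum_44 from where it was at the start of the episode below 0.02 m); the arm keeps its last pose, push and grip.
It fails at once if another drum is pulled or knocked out of its seat (moved more than 25 mm) (distance of any of drum_20, drum_28, drum_44 from where it was at the start of the episode above 0.025 m).
It also fails if it takes over 29 s, if anything falls off the work surface, if the arm or the gripper's body presses on something with over 40 N, if the wrist force passes 120 N, or if a joint passes its speed limit or range.

ROBOT

A 6-joint arm with a two-finger parallel gripper is mounted at the origin on the work surface. World frame = base frame: x ahead of the robot, y to its left, z up, the work surface at z = 0. Lengths are in m, angles in degrees, forces in N, time in s.
With the tool pointing down it reaches from about 0.35 to 0.725 m from the base axis. Payload 4.3 kg.
Tool frame: the origin (TCP) lies midway between the tips of the shut fingers; the grasp point (between the pads) lies 19 mm behind it; z points along the fingers, y is the line along which they close (so a half turn about z gives the same grasp; the last joint's range is limited). The gripper opens to 85 mm and grips with 20 to 120 N. Pads are 22 mm wide; open, the fingers measure 114 mm over their backs; the gripper's body (76 mm by 85 mm) begins 54 mm behind the grasp point. The pads swing forward as they close: fully open they stand 13 mm farther back than shut.
Start: joints at [61.347, 21.618, 4.641, 73.018, 0, 83.68], TCP at [0.219, 0.532, 0.21] pointing down, gripper open.
Joint ranges: [-156.06, 156.06], [-48.1, 94.91], [-58.44, 69.94], [-101.28, 121.22], [-78.64, 73.56], [-180, 180]. Speed limits (degrees/s): [147.25, 147.25, 180, 180, 180, 180].

INTERFACE

Orientations are given as a 3x3 rotation matrix whose columns are the frame's x, y, z axes.
In Python, from workcell import ctrl gives the robot as it stands.
- The arm moves only by the shell command python3 shift.py [FORCE], which reads ROWS from standard input. ROWS is 1 to 5 rows, parted by semicolons, with the numbers parted by commas; each row has 5 numbers: the finger opening in m, then dx, dy, dz in mm, then a turn about the tool's z in units of 10 degrees; each row is the pose to reach, as a shift and turn from the pose commanded when the command began, along the tool's axes at that moment; what a row does not reach only later rows make up. A row lasts 1/8 s, in which the tool goes at most 0.0625 m and 10.7 degrees, less where a joint would pass 70% of its speed; a pose out of reach is approached as far as the arm can. The fingers move at their own pace and stop on an object; FORCE is the grip in N (left out, the last holds). Time passes only in rows, so rows that do not move let the fingers close. It prints the time, the measured TCP pose, the force, the opening and the grip force at its end. Input that does not fit is refused with a message, and nothing moves.
- ctrl.state(): the state, without advancing time (a new reading comes with each control period).
- ctrl.get_image(name): name is "scene" or "top" or "wrist"; returns (picture, depth): 480x640x3 uint8, red, green, blue; 480x640 float32, m along the optical axis (not along the pixel's ray), 0 where there is no reading.
- ctrl.calibration(name): a dict with "fx", "fy", "cx", "cy" (pixels), "rvec" (rotation vector, rad) and "tvec" (3), from world to camera coordinates, as OpenCV has them. Camera axes: x right, y down, z forward; pixel columns grow to the right and rows downward; lengths in m; the calibration is good to about 2 mm. A picture is of the moment at which its call begins: read the wrist's pose just before it. calibration takes no time and is no camera call; for the wrist camera it gives the pose at the moment of the call.
- ctrl.close_job(): hands the job in; it is judged then, once.
The state is a dict: "t": time; "joint_positions": joint angles; "qvel": joint speeds; "tau": joint torques, N m; "position": TCP position; "orientation": TCP orientation; "contact_force": force on the tool from outside, world axes, zero at the start; "ft_torque": the same for the moment, N m; "gripper_width": finger opening in m; "gripper_force": force on a finger pad.
Only numpy, scipy, OpenCV 4.12 (cv2) and the standard library are available. Lean on these libraries where they do the work, as an engineer would, in place of code of your own. Each camera call takes 0.05 s, during which the arm holds its last target. There are 200 camera calls.

## Working session

There is one attempt and no reset: what is moved stays moved. The work goes in short steps, Python scripts to look and compute and a shell command to move; the robot and the scene stay as the last step left them, time stands still between calls to the robot, and variables do not carry over. Pictures are saved under pics/ and viewed, at most 13 in all, crops included, and the job is handed in when it is done.

```bash
ls; mkdir -p pics; python3 - <<'E'
from workcell import ctrl
import cv2,numpy as np
for n in("scene","top"):
    im,d=ctrl.get_image(n); cv2.imwrite(f"pics/{n}0.png",im[:,:,::-1]); np.save(f"pics/{n}0.npy",d)
    print(n,ctrl.calibration(n),(d>0).mean())
print(ctrl.state())
E
```

```text
pics
shift.py
workcell.py
scene {'fx': 540.9442849131, 'fy': 540.9442849131, 'cx': 310.9877608623653, 'cy': 235.65150527689323, 'rvec': array([ 0.8127353 ,  2.43699395, -1.24325043]), 'tvec': array([ 0.5110704 , -0.03862676,  1.37097469])} 0.9959049479166666
top {'fx': 570.3564445807993, 'fy': 570.3564445807993, 'cx': 316.9978376552808, 'cy': 234.45940748891843, 'rvec': array([ 2.17789997, -2.20888499,  0.04968698]), 'tvec': array([-0.11427409,  0.54088628,  1.15625232])} 0.9960481770833334
{'t': 0.1, 'joint_positions': array([ 6.13484579e+01,  2.16574243e+01,  4.56927898e+00,  7.30187284e+01,
       -2.12426263e-04,  8.36810280e+01]), 'qvel': array([-0.02978025, -0.10128032,  0.2479908 ,  0.05908062, -0.10695865,
       -0.00942723]), 'tau': array([ 5.86771966e-04, -4.64695215e+01,  2.70581764e+01,  1.20465446e-02,
       -1.13133231e-04, -1.31493178e-05]), 'position': array([0.21816881, 0.53130988, 0.20934836]), 'orientation': array([[-9.24993777e-01,  3.79981209e-01, -8.91121381e-04],
       [ 3.79982200e-01,  9.24992347e-01, -1.63867202e-03],
       [ 2.01615881e-04, -1.85437169e-03, -9.99998260e-01]]), 'contact_force': array([-0.04364133,  0.53510178,  0.07755797]), 'ft_torque': array([-0.04291606,  0.01461134,  0.02963312]), 'gripper_force': 0.0, 'gripper_width': 0.08546666755819979}
```
View pics/scene0.png

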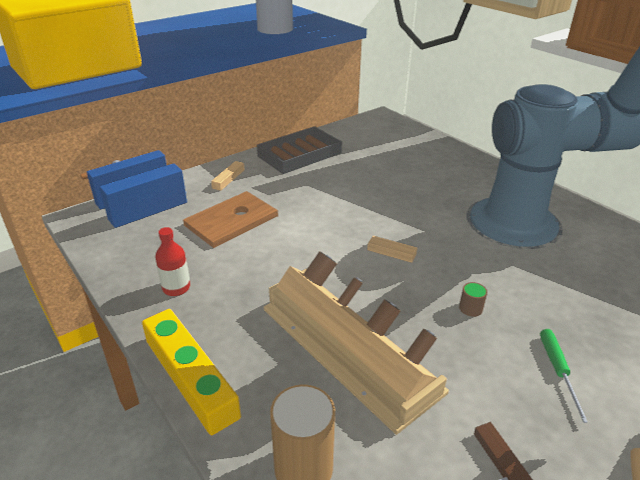

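View pics/top0.png

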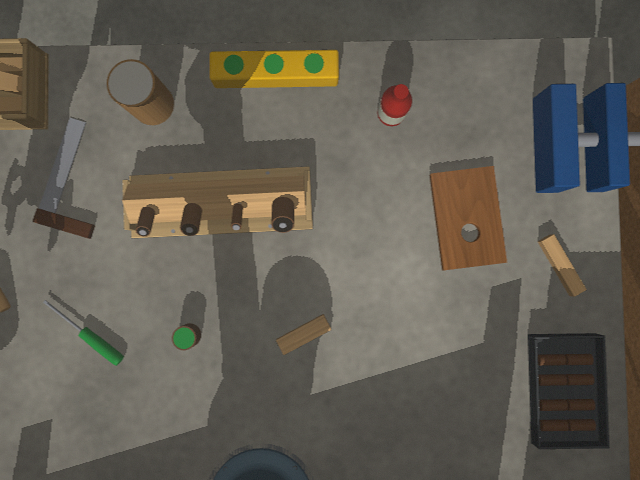

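Scene: stand with four drums, at about (320,265), (350,290), (383,318), (421,346). Top: drums at (145,222), (190,218), (238,215) and (283,213), with the panel hole at (470,232). The second from the left, (190,218), looks like the 36 mm one. Next I measure with masks and depth from both views.

```bash
cat > h.py <<'E'
import cv2,numpy as np
from workcell import ctrl
def cam(n):
    c=ctrl.calibration(n); R=cv2.Rodrigues(np.array(c["rvec"]))[0]
    return c,R,np.array(c["tvec"]).ravel()
def pts(n,mask,d):
    c,R,t=cam(n); v,u=np.nonzero(mask&(d>0)); z=d[v,u]
    return (np.c_[(u-c["cx"])/c["fx"]*z,(v-c["cy"])/c["fy"]*z,z]-t)@R, u, v
def proj(n,P):
    c,R,t=cam(n); q=np.atleast_2d(P)@R.T+t
    return np.c_[q[:,0]/q[:,2]*c["fx"]+c["cx"],q[:,1]/q[:,2]*c["fy"]+c["cy"]]
def ray(n,u,v):
    c,R,t=cam(n); return -R.T@t, R.T@np.array([(u-c["cx"])/c["fx"],(v-c["cy"])/c["fy"],1])
E
python3 - <<'E'
from h import *
out=[]
for n,box in(("top",(195,245,125,312)),("scene",(240,370,290,445))):
    im=cv2.imread(f"pics/{n}0.png"); d=np.load(f"pics/{n}0.npy")
    P,u,v=pts(n,d>-1,d); 
    hsv=cv2.cvtColor(im,cv2.COLOR_BGR2HSV)
    Z=np.zeros(d.shape);Z[v,u]=P[:,2]
    m=np.zeros(d.shape,bool); a,b,c,e=box; m[a:b,c:e]=True
    m&=(hsv[...,2]<115)&(Z>0.07)
    k,L,st,ce=cv2.connectedComponentsWithStats(m.astype(np.uint8))
    for i in range(1,k):
        if st[i,4]<60: continue
        Q,_,_=pts(n,L==i,d)
        print(n,st[i],ce[i].round(),"lo",Q.min(0).round(3),"hi",Q.max(0).round(3),"med",np.median(Q,0).round(3))
    x,y,X,Y=box[2],box[0],box[3],box[1]
    vis=im.copy(); vis[m]=(0,0,255)
    o=np.hstack([im[y:Y,x:X],vis[y:Y,x:X]]); s=min(800/o.shape[1],4); out.append(cv2.resize(o,(800,int(o.shape[0]*800/o.shape[1])),interpolation=0))
o=np.vstack(out); cv2.imwrite("pics/crop.png",o[:600]); print(o.shape)
E
```

```text
top [ 125  195  122   41 1563] [200. 209.] lo [0.537 0.015 0.07 ] hi [0.618 0.248 0.127] med [0.593 0.106 0.091]
top [271 195  28  37 751] [283. 212.] lo [ 0.542 -0.086  0.07 ] hi [ 0.613 -0.036  0.129] med [ 0.578 -0.059  0.106]
top [135 204  24  32 413] [146. 219.] lo [0.538 0.187 0.07 ] hi [0.599 0.219 0.121] med [0.57  0.201 0.101]
scene [304 252  32  33 555] [319. 269.] lo [ 0.55  -0.07   0.071] hi [ 0.61  -0.032  0.126] med [ 0.585 -0.044  0.1  ]
scene [337 277  25  29 292] [349. 291.] lo [0.552 0.022 0.07 ] hi [0.599 0.044 0.117] med [0.575 0.037 0.097]
scene [366 300  34  36 648] [383. 317.] lo [0.544 0.105 0.071] hi [0.601 0.14  0.123] med [0.577 0.129 0.1  ]
scene [404 329  32  35 536] [420. 346.] lo [0.544 0.197 0.071] hi [0.597 0.223 0.119] med [0.572 0.214 0.099]
(441, 800, 3)
```

View pics/crop.png

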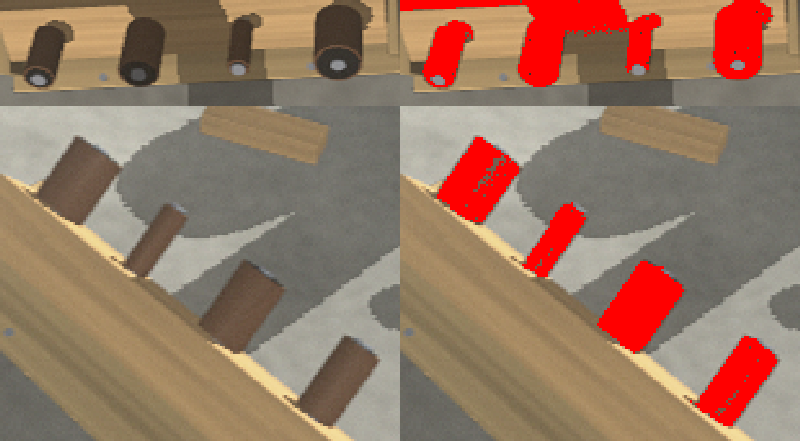

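```bash
cat > fit.py <<'E'
from h import *
from scipy.optimize import least_squares
C={44:(-.056,),20:(.034,),36:(.121,),28:(.207,)}
A0=np.array([-.73,0,.68])
cl={n:np.vstack([pts(n,np.ones((480,640),bool),np.load(f"pics/{n}0.npy"))[0]]) for n in("top","scene")}
for dia,(y,) in C.items():
  for use in(("top",),("scene",),("top","scene")):
    Q=np.vstack([cl[n] for n in use])
    base=np.array([.600,y,.075])       # rough bore mouth
    r=Q-base; s=r@A0; rad=np.linalg.norm(r-np.outer(s,A0),axis=1)
    q=Q[(s>.010)&(s<.051)&(rad<.034)]
    def ax(p):
        a=A0+np.array([0,p[2],0])+p[3]*np.array([.68,0,.73]); return a/np.linalg.norm(a)
    def res(p,pt):
        a=ax(p); c=np.array([.600,p[1]+y,.075+p[0]]); w=pt-c
        return np.linalg.norm(w-np.outer(w@a,a),axis=1)-p[4]
    f=least_squares(res,[0,0,0,0,.015],args=(q,),loss="soft_l1",f_scale=.001)
    a=ax(f.x); c=np.array([.6,y+f.x[1],.075+f.x[0]])
    r=Q-c; s=r@a; rad=np.linalg.norm(r-np.outer(s,a),axis=1)
    top=np.percentile(s[(rad<f.x[4]*.85)&(s>.03)&(s<.1)],50) if "top" in use else np.nan
    print(dia,use,len(q),"fit dia %.1f"%(f.x[4]*2e3),"axis",a.round(3),"lean %.1f"%np.degrees(np.arccos(a[2])),"med|r| %.2fmm"%(1e3*np.median(abs(f.fun))),"cap centre",(c+top*a).round(4),"mid",(c+(top-.0275)*a).round(4),"should",(c+(top-.055)*a).round(4))
# hole
im=cv2.imread("pics/top0.png");o,dv=ray("top",470,232)
print("hole",(o+dv*(.018-o[2])/dv[2]).round(3))
for n in cl:
    Q=cl[n]; 
    for yy in(-.01,.08,.165):
        b=Q[abs(Q[:,1]-yy)<.012]; b=b[(b[:,2]>.055)&(b[:,2]<.088)&(b[:,0]<.64)&(b[:,0]>.55)]
        if len(b)>20:
            print(n,"face",len(b),b.mean(0).round(4),np.polyfit(b[:,0],b[:,2],1).round(3))
E
python3 fit.py
```

```text
44 ('top',) 333 fit dia 42.7 axis [-0.736 -0.03   0.677] lean 47.4 med|r| 0.74mm cap centre [ 0.5543 -0.0566  0.1108] mid [ 0.5745 -0.0558  0.0922] should [ 0.5948 -0.055   0.0736]
44 ('scene',) 462 fit dia 42.7 axis [-0.74  -0.024  0.672] lean 47.8 med|r| 1.01mm cap centre [nan nan nan] mid [nan nan nan] should [nan nan nan]
44 ('top', 'scene') 795 fit dia 42.7 axis [-0.738 -0.027  0.675] lean 47.6 med|r| 0.86mm cap centre [ 0.5544 -0.0565  0.1106] mid [ 0.5747 -0.0558  0.092 ] should [ 0.595  -0.055   0.0735]
20 ('top',) 152 fit dia 18.9 axis [-0.742 -0.034  0.67 ] lean 48.0 med|r| 0.73mm cap centre [0.551  0.0312 0.1108] mid [0.5714 0.0321 0.0924] should [0.5918 0.0331 0.0739]
20 ('scene',) 234 fit dia 18.8 axis [-0.741 -0.025  0.672] lean 47.8 med|r| 0.89mm cap centre [nan nan nan] mid [nan nan nan] should [nan nan nan]
20 ('top', 'scene') 386 fit dia 19.0 axis [-0.741 -0.029  0.671] lean 47.9 med|r| 0.84mm cap centre [0.5522 0.0315 0.1097] mid [0.5726 0.0323 0.0912] should [0.593  0.0331 0.0728]
36 ('top',) 281 fit dia 35.3 axis [-0.748 -0.034  0.663] lean 48.5 med|r| 0.71mm cap
[... 561 characters left out ...]
ld [0.5846 0.2098 0.0721]
28 ('scene',) 423 fit dia 26.7 axis [-0.745 -0.023  0.667] lean 48.2 med|r| 0.79mm cap centre [nan nan nan] mid [nan nan nan] should [nan nan nan]
28 ('top', 'scene') 678 fit dia 27.4 axis [-0.75  -0.026  0.661] lean 48.6 med|r| 0.85mm cap centre [0.5451 0.2073 0.1095] mid [0.5657 0.208  0.0913] should [0.5863 0.2087 0.0731]
hole [ 0.54  -0.434  0.018]
top face 318 [ 0.6046 -0.01    0.0736] [ 0.328 -0.125]
top face 328 [0.603  0.0801 0.0736] [ 0.256 -0.081]
top face 354 [0.6016 0.1649 0.0738] [ 0.199 -0.046]
scene face 166 [ 0.6236 -0.0098  0.0778] [ 0.189 -0.04 ]
scene face 220 [0.6224 0.0802 0.0768] [0.09  0.021]
scene face 298 [0.6213 0.1652 0.0753] [0.016 0.066]
```

Second from the left is confirmed as the 36 mm drum: the fit gives 35.0 mm, lean 48°, middle at (0.568, 0.120, 0.092), shoulder at z = 0.073. The tool only turns about its own z. So the plan is to draw the drum out, then swing it level in the grip by lowering its shank onto the beam's ridge above its own empty bore. First the approach.

The rows are not in the units I measure in: shifts go in mm and turns go in units of 10 degrees. I convert before sending: -0.053 m is -53, -0.0276 m is -27.6, -24 degrees is -2.4.

```bash
echo '0.07,-53,-27.6,0,-1;0.07,-106,-55,0,-2;0.07,-159,-83,0,-2.4;0.07,-212,-110,0,-2.42;0.07,-265,-138,0,-2.42' | python3 shift.py 40
cat > tgt.py <<'E'
import sys; from h import *
s=ctrl.state(); T=np.array(eval(sys.argv[1])); R=s["orientation"]
print("tool shift",((T-s["position"])@R).round(4),"x-axis angle",np.degrees(np.arctan2(R[1,0],R[0,0])).round(2),"pos",s["position"].round(4),"t",s["t"])
E
python3 tgt.py '[.568,.120,.19]'
python3 - <<'E'
from h import *
for n in("top","scene"):
    Q=pts(n,np.ones((480,640),bool),np.load(f"pics/{n}0.npy"))[0]
    q=Q[(abs(Q[:,1]-.080)<.008)&(Q[:,0]>.55)&(Q[:,0]<.72)&(Q[:,2]<.2)]
    for x in np.arange(.56,.70,.006):
        z=q[(q[:,0]>=x)&(q[:,0]<x+.006),2]
        if len(z): print(n,round(x+.003,3),z.mean().round(3),z.max().round(3))
E
```

```text
t: 0.72
position: [0.4119, 0.3019, 0.2099]
orientation: [[-0.999, -0.033, -0.0], [-0.033, 0.999, -0.0], [0.0, -0.0, -1.0]]
contact_force: [0.5, 1.0, 1.1]
gripper_width: 0.0701
gripper_force: 0.0
tool shift [-0.15   -0.1869  0.0198] x-axis angle -178.12 pos [0.4119 0.3019 0.2099] t 0.725
top 0.563 0.012 0.017
top 0.569 0.018 0.056
top 0.575 0.046 0.063
top 0.581 0.062 0.068
top 0.587 0.068 0.073
top 0.593 0.074 0.078
top 0.599 0.08 0.085
top 0.605 0.086 0.089
top 0.611 0.092 0.097
top 0.617 0.09 0.094
top 0.623 0.085 0.09
top 0.629 0.079 0.084
top 0.635 0.072 0.076
top 0.641 0.067 0.072
top 0.647 0.061 0.063
top 0.653 0.052 0.055
top 0.665 0.011 0.016
top 0.671 0.012 0.019
top 0.677 0.0 0.009
top 0.683 0.001 0.004
top 0.689 0.001 0.005
top 0.695 -0.0 0.004
top 0.701 -0.001 0.005
scene 0.575 0.055 0.058
scene 0.581 0.06 0.063
scene 0.587 0.067 0.07
scene 0.593 0.073 0.074
scene 0.599 0.078 0.081
scene 0.605 0.086 0.088
scene 0.611 0.091 0.092
scene 0.617 0.091 0.096
scene 0.623 0.085 0.09
scene 0.629 0.079 0.084
scene 0.635 0.073 0.08
scene 0.641 0.067 0.075
scene 0.647 0.058 0.067
scene 0.653 0.042 0.062
scene 0.659 0.028 0.054
scene 0.665 0.012 0.015
scene 0.671 0.011 0.016
scene 0.677 0.004 0.015
scene 0.683 0.0 0.003
scene 0.689 -0.0 0.002
scene 0.695 -0.0 0.003
scene 0.701 -0.0 0.002
```

The beam is a peaked ridge at x≈0.613, z≈0.094, matching the text.

In the tool's units: -0.187 m is -187, -0.15 m is -150.

```bash
echo '0.07,-37.5,-46.7,0,0;0.07,-75,-93.5,0,0;0.07,-112.5,-140,10,0;0.07,-150,-187,20,0;0.07,-150,-187,20,0' | python3 shift.py 40 | head -2
python3 tgt.py '[.568,.120,.072]'
python3 - <<'E'
from h import *
im,d=ctrl.get_image("wrist"); cv2.imwrite("pics/w1.png",im[:,:,::-1]); np.save("pics/w1.npy",d)
P,u,v=pts("wrist",d>0,d)
m=(P[:,2]>.07)&(abs(P[:,1]-.12)<.04)&(P[:,0]<.6)&(P[:,0]>.52)&(P[:,2]<.13)
q=P[m]; A=np.array([-.743,-.026,.669]); M=np.array([.5684,.1201,.0918])
r=q-M; s=r@A; w=r-np.outer(s,A); k=(abs(s)<.02)&(np.linalg.norm(w,axis=1)<.025); print(k.sum(), "y range",w[k,1].min()+.1201,w[k,1].max()+.1201, "rad",np.linalg.norm(w[k],axis=1).mean())
print(proj("wrist",M))
E
```

```text
t: 1.35
position: [0.5686, 0.1179, 0.1882]
tool shift [0.0004 0.0022 0.1162] x-axis angle -178.47 pos [0.5686 0.1179 0.1882] t 1.35
1523 y range 0.10423754759274845 0.13846301342226847 rad 0.01718826987249408
[[317.63087715 231.81059044]]
```

View pics/w1.png

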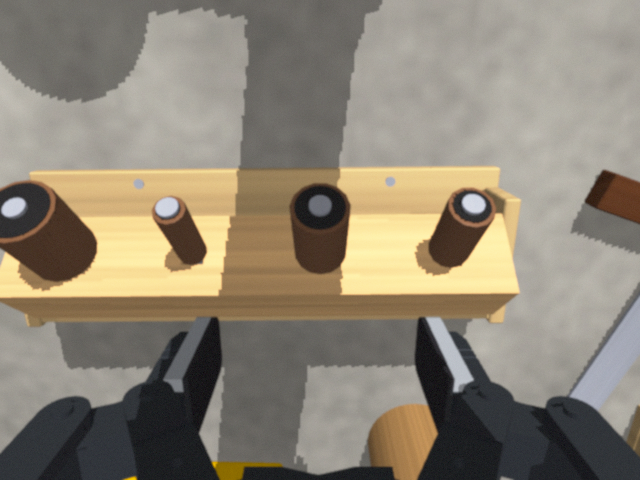

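The wrist view shows the 36 mm drum at (320,230), centred between the fingers, with its neighbours well clear at (180,230) and (460,225). Now descend, then grip.

In the tool's units: 0.118 m is 118, 0.1 m is 100.

```bash
echo '0.07,0,0,50,0;0.07,0,-0.5,100,0;0.07,0,-0.5,118,0;0.07,0,-0.5,118,0' | python3 shift.py 40 
echo '0.03,0,0,0,0;0.03,0,0,0,0;0.03,0,0,0,0;0.03,0,0,0,0' | python3 shift.py 80
```

```text
t: 1.9
position: [0.5644, 0.1221, 0.0706]
orientation: [[-0.999, -0.034, -0.005], [-0.034, 0.999, -0.0], [0.005, 0.0, -1.0]]
contact_force: [-0.4, -0.2, 0.9]
gripper_width: 0.0699
gripper_force: 0.0
t: 2.4
position: [0.5683, 0.1214, 0.0744]
orientation: [[-0.999, -0.033, 0.003], [-0.033, 0.999, 0.001], [-0.003, 0.001, -1.0]]
contact_force: [-1.5, -0.2, 5.6]
gripper_width: 0.0318
gripper_force: 78.5
```

```bash
echo '0.03,0,0,0,0;0.03,0,0,0,0' | python3 shift.py 80
python3 - <<'E'
from h import *
for n in("wrist","scene"):
    im,d=ctrl.get_image(n); cv2.imwrite(f"pics/{n}2.png",im[:,:,::-1]); np.save(f"pics/{n}2.npy",d)
a=cv2.imread("pics/wrist2.png"); b=cv2.imread("pics/scene2.png")[190:400,270:500]
cv2.imwrite("pics/g2.png",np.hstack([cv2.resize(a,(400,300)),cv2.resize(b,(400,300))]))
E
```

```text
t: 2.65
position: [0.5683, 0.1214, 0.0744]
orientation: [[-0.999, -0.033, 0.003], [-0.033, 0.999, 0.001], [-0.003, 0.001, -1.0]]
contact_force: [-2.0, 0.8, 6.3]
gripper_width: 0.032
gripper_force: 78.5
```

View pics/g2.png

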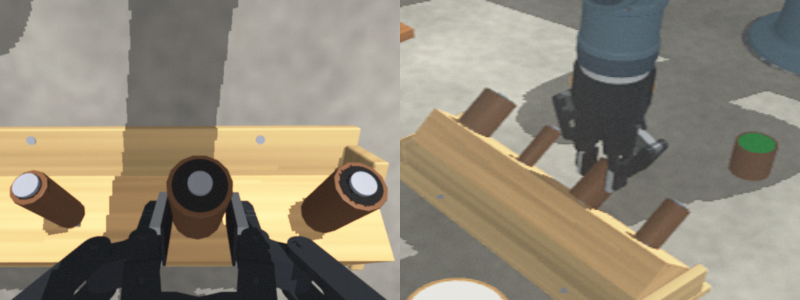

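The drum is held between the pads and the neighbours are untouched. Start the pull along its axis.

```bash
echo '0.03,3.7,0,-3.4,0;0.03,11.1,0,-10.1,0;0.03,11.1,0,-10.1,0' | python3 shift.py 80
```

```text
t: 3.12
position: [0.5561, 0.1208, 0.0835]
orientation: [[-0.999, -0.033, 0.001], [-0.033, 0.999, 0.0], [-0.001, 0.0, -1.0]]
contact_force: [-0.3, -0.1, 1.9]
gripper_width: 0.032
gripper_force: 79.5
```

In the tool's units: 0.037 m is 37, -0.0336 m is -33.6.

```bash
echo '0.03,11.1,0,-10.1,0;0.03,22.2,0,-20.2,0;0.03,33.3,0,-30.3,0;0.03,37,0,-33.6,0;0.03,37,0,-33.6,0' | python3 shift.py 80
```

```text
t: 3.75
position: [0.5187, 0.1195, 0.1161]
orientation: [[-0.999, -0.033, -0.0], [-0.033, 0.999, 0.0], [0.0, 0.0, -1.0]]
contact_force: [-0.2, 0.1, -0.9]
gripper_width: 0.0323
gripper_force: 79.5
```

```bash
echo '0.03,7,0,-10,0;0.03,7,0,-30,0;0.03,7,0,-45,0;0.03,7,0,-45,0' | python3 shift.py 80
python3 - <<'E'
from h import *
for n in("wrist","scene","top"):
    im,d=ctrl.get_image(n); cv2.imwrite(f"pics/{n}3.png",im[:,:,::-1]); np.save(f"pics/{n}3.npy",d)
a=cv2.imread("pics/wrist3.png"); b=cv2.imread("pics/scene3.png")[160:400,280:500];
cv2.imwrite("pics/g3.png",np.hstack([cv2.resize(a,(400,360)),cv2.resize(b,(400,360))]))
E
```

```text
t: 4.25
position: [0.5134, 0.1194, 0.1624]
orientation: [[-0.999, -0.033, 0.003], [-0.033, 0.999, 0.0], [-0.003, 0.0, -1.0]]
contact_force: [0.8, 0.6, -1.4]
gripper_width: 0.0319
gripper_force: 79.5
```

View pics/g3.png

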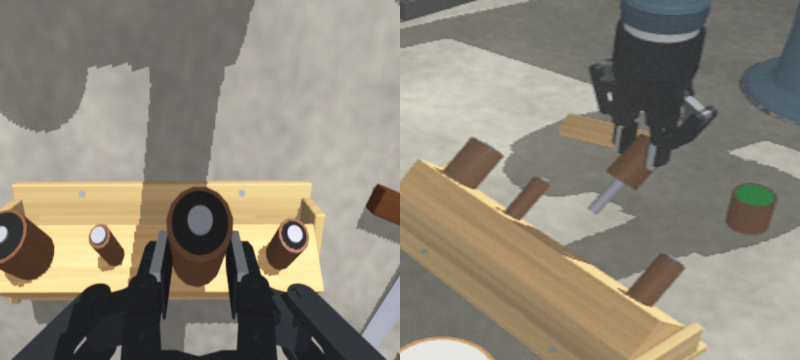

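Drum out and in the fingers, shank bare, other three seated. Measure its axis from the depth: the cap in the wrist view and the shank in the scene view.

```bash
cat > axis.py <<'E'
import sys; from h import *
k=sys.argv[1]; s=ctrl.state(); p=s["position"]; G=p+np.array([0,0,.018])
im=cv2.imread(f"pics/scene{k}.png"); d=np.load(f"pics/scene{k}.npy")
P,u,v=pts("scene",d>0,d); hs=cv2.cvtColor(im,cv2.COLOR_BGR2HSV)[v,u]
r=P-G
q=r[(abs(r[:,1])<.02)&(r[:,0]>.015)&(r[:,0]<.085)&(abs(r[:,2])<.07)&(P[:,2]>.03)]
sh=hs[(abs(r[:,1])<.02)&(r[:,0]>.015)&(r[:,0]<.085)&(abs(r[:,2])<.07)&(P[:,2]>.03)]
g=q[(abs(q[:,1])<.008)&(sh[:,1]<70)&(sh[:,2]>100)]
print("shank",len(g)); 
if len(g)>5:
    c=g.mean(0); e=np.linalg.svd(g-c)[2][0]; e*=np.sign(e[0]); print("shank dir",e.round(3),"elev %.1f"%np.degrees(np.arcsin(e[2])),"lo",(g.min(0)+G).round(3),"hi",(g.max(0)+G).round(3))
d=np.load(f"pics/wrist{k}.npy"); P,u,v=pts("wrist",d>0,d); r=P-G
b=r[(abs(r[:,1])<.016)&(r[:,0]<-.005)&(r[:,0]>-.06)&(abs(r[:,2])<.045)]
print("G",G.round(4),"wrist pts",len(b),"y %.4f"%b[:,1].mean() if len(b) else "")
for x in np.arange(-.06,0,.006):
    z=b[(b[:,0]>=x)&(b[:,0]<x+.006)]
    if len(z): print(round(x+.003,3),len(z),"z mean",z[:,2].mean().round(4),"max",z[:,2].max().round(4))
for n,(x,y,zz) in {"44":(.5747,-.0558,.092),"20":(.5726,.0323,.0912),"28":(.5657,.208,.0913)}.items():
    dt=np.load(f"pics/top{k}.npy"); d0=np.load("pics/top0.npy"); uv=proj("top",[[x,y,zz]])[0].astype(int)
    sl=np.s_[uv[1]-8:uv[1]+9,uv[0]-6:uv[0]+7]; print(n,"top depth change mm",(np.median(abs(dt[sl]-d0[sl]))*1e3).round(1))
E
python3 axis.py 3
```

```text
shank 185
shank dir [ 0.7   -0.009 -0.714] elev -45.5 lo [0.535 0.113 0.13 ] hi [0.571 0.126 0.174]
G [0.5118 0.1192 0.1783] wrist pts 8741 y -0.0002
-0.033 293 z mean 0.0058 max 0.0096
-0.027 2148 z mean 0.0112 max 0.0194
-0.021 2380 z mean 0.0183 max 0.0248
-0.015 2406 z mean 0.0236 max 0.033
-0.009 1395 z mean 0.0278 max 0.0428
-0.003 119 z mean 0.0258 max 0.0419
44 top depth change mm 2.0
20 top depth change mm 2.2
28 top depth change mm 392.0
```

```bash
echo '0.03,-25,0,0,0;0.03,-53,0,0,0;0.03,-53,0,12,0;0.03,-53,0,24,0;0.03,-53,0,24,0' | python3 shift.py 30
echo '0.03,0,0,6,0;0.03,0,0,12,0;0.03,1,0,18,0' | python3 shift.py 30
```

```text
t: 5.03
position: [0.5624, 0.1208, 0.1348]
orientation: [[-0.999, -0.033, -0.005], [-0.033, 0.999, -0.0], [0.005, -0.0, -1.0]]
contact_force: [0.0, -0.7, -0.7]
gripper_width: 0.0322
gripper_force: 79.4
t: 5.4
position: [0.5653, 0.1211, 0.1196]
orientation: [[-0.999, -0.033, 0.003], [-0.033, 0.999, 0.0], [-0.003, 0.0, -1.0]]
contact_force: [1.2, 0.4, 4.3]
gripper_width: 0.0319
gripper_force: 80.4
```

In the tool's units: 0.012 m is 12, 0.006 m is 6.

```bash
echo '0.03,1,0,6,0;0.03,2,0,12,0;0.03,2,0,12,0' | python3 shift.py 20
python3 - <<'E'
from h import *
for n in("wrist","scene","top"):
    im,d=ctrl.get_image(n); cv2.imwrite(f"pics/{n}4.png",im[:,:,::-1]); np.save(f"pics/{n}4.npy",d)
a=cv2.imread("pics/wrist4.png"); b=cv2.imread("pics/scene4.png")[160:400,280:500];
cv2.imwrite("pics/g4.png",np.hstack([cv2.resize(a,(400,360)),cv2.resize(b,(400,360))]))
E
python3 axis.py 4
```

```text
t: 5.78
position: [0.5645, 0.1211, 0.1079]
orientation: [[-0.999, -0.033, 0.005], [-0.033, 0.999, 0.001], [-0.005, 0.001, -1.0]]
contact_force: [4.4, -0.3, 2.4]
gripper_width: 0.032
gripper_force: 71.9
shank 174
shank dir [ 0.886  0.036 -0.463] elev -27.6 lo [0.584 0.113 0.078] hi [0.635 0.129 0.133]
G [0.564  0.121  0.1258] wrist pts 8288 y -0.0002
-0.033 1 z mean -0.0003 max -0.0003
-0.027 2071 z mean 0.0052 max 0.0155
-0.021 2635 z mean 0.015 max 0.0231
-0.015 2296 z mean 0.0228 max 0.0413
-0.009 1102 z mean 0.024 max 0.0428
-0.003 183 z mean 0.0231 max 0.0426
44 top depth change mm 2.0
20 top depth change mm 2.2
28 top depth change mm 389.9
```

View pics/g4.png

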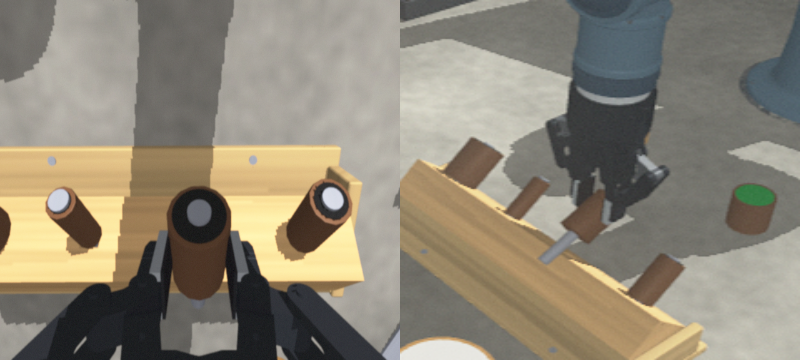

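It is pivoting on the ridge as planned: the shank is now about 28–30° below level and the neighbours are still seated. Continue down.

In the tool's units: 0.026 m is 26, 0.024 m is 24.

```bash
echo '0.03,1,0,6,0;0.03,2,0,12,0;0.03,3,0,18,0;0.03,4,0,24,0;0.03,4,0,26,0' | python3 shift.py 20
python3 - <<'E'
from h import *
for n in("wrist","scene","top"):
    im,d=ctrl.get_image(n); cv2.imwrite(f"pics/{n}5.png",im[:,:,::-1]); np.save(f"pics/{n}5.npy",d)
a=cv2.imread("pics/wrist5.png"); b=cv2.imread("pics/scene5.png")[160:400,280:500];
cv2.imwrite("pics/g5.png",np.hstack([cv2.resize(a,(400,360)),cv2.resize(b,(400,360))]))
E
python3 axis.py 5
```

```text
t: 6.55
position: [0.5559, 0.1204, 0.0792]
orientation: [[-0.999, -0.032, -0.004], [-0.032, 0.999, -0.001], [0.004, -0.001, -1.0]]
contact_force: [-0.1, -0.7, -0.3]
gripper_width: 0.0303
gripper_force: 0.0
shank 0
G [0.5572 0.1205 0.0981] wrist pts 5832 y 0.0001
-0.027 14 z mean -0.0442 max -0.0422
-0.021 1128 z mean -0.0356 max -0.0211
-0.015 2182 z mean -0.0202 max 0.0393
-0.009 2237 z mean 0.0031 max 0.0427
-0.003 271 z mean 0.0042 max 0.0424
44 top depth change mm 2.0
20 top depth change mm 2.1
28 top depth change mm 435.8
```

View pics/g5.png

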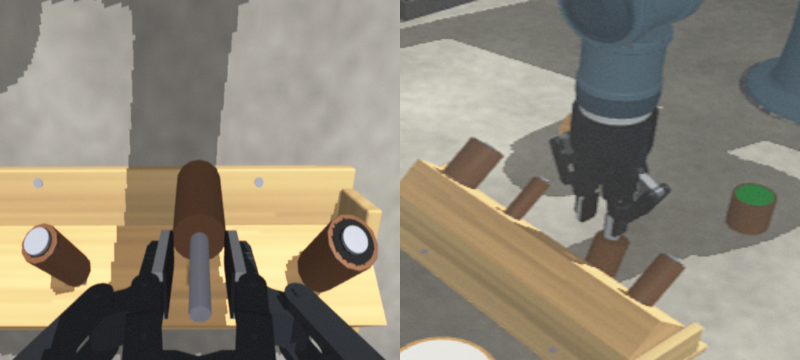

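The grip slipped: the 0.03 m opening limit was reached and the drum swung out. It now lies on the slope with its shank up between the fingers. Check whether it is still moving and where it lies.

```bash
python3 - <<'E'
from h import *
d5=np.load("pics/wrist5.npy"); im,d=ctrl.get_image("wrist"); cv2.imwrite("pics/wrist6.png",im[:,:,::-1]); np.save("pics/wrist6.npy",d)
print("change px",(abs(d-d5)>.004).sum())
hs=cv2.cvtColor(im,cv2.COLOR_RGB2HSV); m=np.zeros(d.shape,bool); 
# rois in wrist image: cylinder (280-360 cols,215-340 rows), shank (303-335, 315-430)
def rep(nm,m):
    P,u,v=pts("wrist",m,d); c=np.median(P,0)
    for r in range(v.min(),v.max()+1,12):
        k=(v>=r)&(v<r+12)
        if k.any(): print(nm,r,k.sum(),"med",np.median(P[k],0).round(4),"zmax",P[k,2].max().round(4),"y",P[k,1].min().round(3),P[k,1].max().round(3))
m1=np.zeros(d.shape,bool); m1[205:345,275:365]=True; rep("cyl",m1&(hs[...,1]>90)&(hs[...,2]<110))
m2=np.zeros(d.shape,bool); m2[305:430,304:334]=True; rep("shank",m2&(hs[...,1]<60)&(hs[...,2]>60))
print(ctrl.state()["t"],ctrl.state()["position"])
im,d=ctrl.get_image("scene"); np.save("pics/scene6.npy",d)
d5=np.load("pics/scene5.npy"); print((abs(d-d5)>.006)[240:340,360:440].sum())
E
```

```text
change px 33750
cyl 205 313 med [0.5289 0.1186 0.0362] zmax 0.0387 y 0.103 0.135
cyl 301 14 med [0.5477 0.1056 0.1059] zmax 0.1086 y 0.102 0.136
cyl 313 16 med [0.5544 0.1058 0.1032] zmax 0.1098 y 0.102 0.136
cyl 325 20 med [0.5575 0.1059 0.1044] zmax 0.1228 y 0.103 0.136
cyl 337 21 med [0.5617 0.106  0.105 ] zmax 0.1122 y 0.103 0.136
  return _methods._mean(a, axis=axis, dtype=dtype,
  ret = um.true_divide(
Traceback (most recent call last):
ValueError: zero-size array to reduction operation minimum which has no identity
```

It is sliding down off the beam towards the bench. Back the tool off upwards and let it settle; lying down, it will be level anyway.

In the tool's units: -0.17 m is -170, -0.14 m is -140.

```bash
echo '0.06,0,0,-40,0;0.07,20,0,-90,0;0.07,50,0,-140,0;0.07,90,0,-170,0;0.07,110,0,-170,0' | python3 shift.py 60 | head -2
echo '0.07,0,0,0,0;0.07,0,0,0,0;0.07,0,0,0,0;0.07,0,0,0,0' | python3 shift.py 60 | head -2
python3 - <<'E'
from h import *
im,d=ctrl.get_image("wrist"); cv2.imwrite("pics/wrist7.png",im[:,:,::-1]); np.save("pics/wrist7.npy",d)
i2,d2=ctrl.get_image("wrist"); print("change",(abs(d-d2)>.006).sum())
it,dt=ctrl.get_image("top"); cv2.imwrite("pics/top7.png",it[:,:,::-1]); np.save("pics/top7.npy",dt)
cv2.imwrite("pics/g7.png",np.hstack([cv2.resize(cv2.imread("pics/wrist7.png"),(400,300)),cv2.resize(cv2.imread("pics/top7.png"),(400,300))]))
E
```

```text
t: 7.38
position: [0.4484, 0.1173, 0.2542]
t: 7.88
position: [0.4485, 0.1171, 0.2504]
change 2532
```

View pics/g7.png

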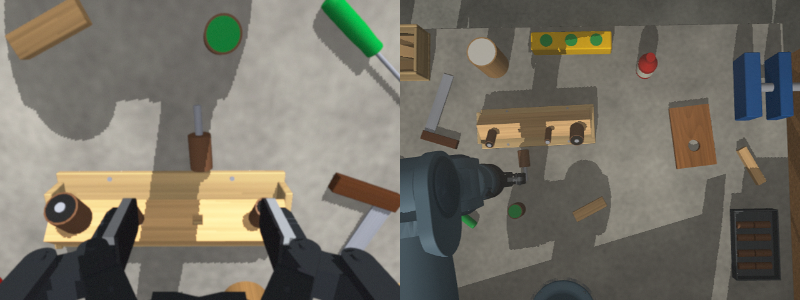

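The drum lies on the bench in front of the stand: cylinder at wrist (320,245), shank pointing to the robot at (316,195). The other three are seated. Measure its pose.

```bash
cat > lie.py <<'E'
from h import *
from scipy.optimize import least_squares
im,d=ctrl.get_image("wrist"); st=ctrl.state()
P,u,v=pts("wrist",d>0,d)
o=P[(P[:,0]>.42)&(P[:,0]<.56)&(abs(P[:,1]-.12)<.06)&(P[:,2]>.015)&(P[:,2]<.06)]
hs=cv2.cvtColor(im,cv2.COLOR_RGB2HSV)
for nm,k in(("cyl",(hs[...,1]>80)&(hs[...,2]<120)),("shank",(hs[...,1]<60)&(hs[...,2]>70))):
    m=np.zeros(d.shape,bool);m[v,u]=(P[:,0]>.40)&(P[:,0]<.545)&(abs(P[:,1]-.12)<.05)&(P[:,2]>.013)&(P[:,2]<.06)
    m&=k; m=cv2.morphologyEx(m.astype(np.uint8),cv2.MORPH_OPEN,np.ones((3,3)))
    n,L,s,c=cv2.connectedComponentsWithStats(m); i=1+s[1:,4].argmax(); Q,_,_=pts("wrist",L==i,d)
    print(nm,s[i],"lo",Q.min(0).round(4),"hi",Q.max(0).round(4),"mean",Q.mean(0).round(4))
    r=cv2.minAreaRect((Q[:,:2]*1e3).astype(np.float32)); print(r)
    t=Q[:,2]; A=np.c_[Q[:,:2]-Q[:,:2].mean(0),np.ones(len(Q))]; top=t>np.percentile(t,60)
    e=np.linalg.svd(Q[top]-Q[top].mean(0),full_matrices=False)[2][0]; print("ridge dir",e.round(3),"ridge z",np.percentile(t,95).round(4))
print(st["t"],st["position"].round(4))
E
python3 lie.py
```

```text
cyl [ 301  213   39   62 1900] lo [0.4747 0.1024 0.0132] hi [0.532  0.1407 0.0388] mean [0.4997 0.1207 0.0325]
((503.5330505371094, 121.67170715332031), (55.35746383666992, 33.42647933959961), 5.948444366455078)
ridge dir [0.996 0.084 0.001] ridge z 0.0366
shank [309 167  16  51 623] lo [0.4313 0.1088 0.0145] hi [0.4769 0.1242 0.0274] mean [0.4535 0.1161 0.0229]
((454.2396240234375, 116.03749084472656), (45.659637451171875, 11.667461395263672), 6.138133525848389)
ridge dir [0.994 0.113 0.006] ridge z 0.025
8.075 [0.4483 0.1171 0.2507]
```

Its axis is level, the top stands at 36.6 mm (a 36 mm drum, resting), and the middle is at (0.5035, 0.1217). Regrasp across the cylinder, this time with opening target 0.

In the tool's units: -0.0538 m is -53.8, 0.0027 m is 2.7, -3.8 degrees is -0.38.

```bash
echo '0.07,-30,1.5,40,-0.38;0.07,-53.8,2.7,90,-0.38;0.07,-53.8,2.7,140,-0.38;0.07,-53.8,2.7,180,-0.38;0.07,-53.8,2.7,180,-0.38' | python3 shift.py 60; python3 tgt.py '[.502,.1216,.005]'
```

```text
t: 8.7
position: [0.4984, 0.1212, 0.0679]
orientation: [[-0.995, -0.099, -0.008], [-0.099, 0.995, -0.001], [0.008, -0.0, -1.0]]
contact_force: [-0.6, 0.3, 0.6]
gripper_width: 0.0698
gripper_force: 0.0
tool shift [-0.0041  0.      0.0629] x-axis angle -174.33 pos [0.4984 0.1212 0.0679] t 8.7
```

In the tool's units: 0.064 m is 64, 0.061 m is 61.

```bash
echo '0.07,0,0,30,0;0.07,0,0,50,0;0.07,0,0,61,0;0.07,0,0,64,0;0.07,0,0,64,0' | python3 shift.py 60
echo '0.0,0,0,0,0;0.0,0,0,0,0;0.0,0,0,0,0;0.0,0,0,0,0;0.0,0,0,0,0' | python3 shift.py 80
```

```text
t: 9.32
position: [0.5027, 0.1217, 0.0079]
orientation: [[-0.995, -0.099, 0.002], [-0.099, 0.995, 0.0], [-0.002, 0.0, -1.0]]
contact_force: [-0.1, -0.2, -0.3]
gripper_width: 0.07
gripper_force: 0.0
t: 9.95
position: [0.5065, 0.1222, 0.0142]
orientation: [[-0.995, -0.099, 0.01], [-0.099, 0.995, 0.001], [-0.01, 0.0, -1.0]]
contact_force: [-11.6, -1.6, 50.1]
gripper_width: 0.0003
gripper_force: 24.9
```

```bash
python3 - <<'E'
from h import *
for n in("wrist","scene"):
    im,d=ctrl.get_image(n); cv2.imwrite(f"pics/{n}8.png",im[:,:,::-1]); np.save(f"pics/{n}8.npy",d)
a=cv2.imread("pics/wrist8.png"); b=cv2.imread("pics/scene8.png")[180:400,300:500];
cv2.imwrite("pics/g8.png",np.hstack([cv2.resize(a,(400,300)),cv2.resize(b,(400,300))]))
print(ctrl.state()["contact_force"],ctrl.state()["gripper_width"])
E
```

```text
[-11.93467523  -1.72955842  50.03899702] 0.0003042997835144232
```

View pics/g8.png

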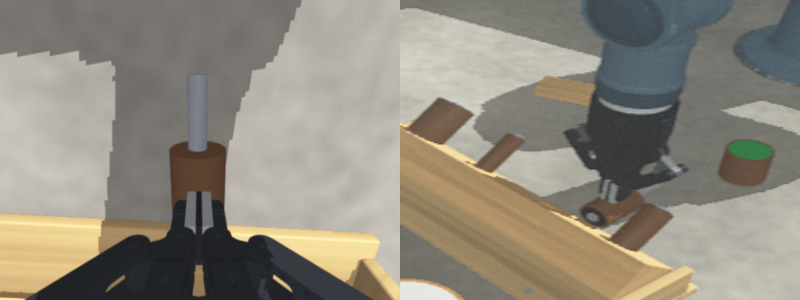

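The fingers have shut on top of the drum, although the TCP reads 14 mm: the true tips seem to stand about 20 mm higher than the TCP reading. Check this with the depth at the tips.

```bash
python3 - <<'E'
from h import *
d=np.load("pics/wrist8.npy")
P,u,v=pts("wrist",d>0,d)
W={(a,b):p for a,b,p in zip(u,v,P)}
for r in range(240,352,8):
    print(r,[ (W[(c,r)].round(3).tolist() if (c,r) in W else None) for c in (300,312,328)])
d=np.load("pics/scene8.npy");P,u,v=pts("scene",d>0,d)
k=(abs(P[:,1]-.122)<.03)&(abs(P[:,0]-.505)<.03)&(P[:,2]>.0)
im=cv2.imread("pics/scene8.png"); hs=cv2.cvtColor(im,cv2.COLOR_BGR2HSV)[v,u]
g=P[k&(hs[:,1]<60)&(P[:,2]<.07)]; print("grey lowest z pctl",np.percentile(g[:,2],[1,5,20]).round(3))
b=P[k&(hs[:,1]>90)]; print("brown z max",np.percentile(b[:,2],[50,99]).round(3))
E
```

```text
240 [[0.478, 0.113, 0.021], [0.476, 0.117, 0.025], [0.477, 0.124, 0.021]]
248 [[0.478, 0.113, 0.03], [0.477, 0.118, 0.03], [0.477, 0.123, 0.03]]
256 [[0.478, 0.113, 0.036], [0.478, 0.118, 0.036], [0.477, 0.123, 0.036]]
264 [[0.482, 0.114, 0.035], [0.481, 0.118, 0.036], [0.481, 0.124, 0.035]]
272 [[0.485, 0.114, 0.035], [0.484, 0.118, 0.036], [0.483, 0.124, 0.036]]
280 [[0.488, 0.114, 0.036], [0.487, 0.119, 0.036], [0.487, 0.124, 0.036]]
288 [[0.491, 0.115, 0.036], [0.49, 0.119, 0.037], [0.49, 0.125, 0.036]]
296 [[0.494, 0.115, 0.036], [0.493, 0.119, 0.036], [0.494, 0.125, 0.035]]
304 [[0.497, 0.115, 0.036], [0.497, 0.119, 0.036], [0.497, 0.125, 0.035]]
312 [[0.496, 0.115, 0.044], [0.495, 0.119, 0.044], [0.495, 0.125, 0.044]]
320 [[0.496, 0.116, 0.05], [0.495, 0.12, 0.05], [0.495, 0.125, 0.05]]
328 [[0.496, 0.116, 0.055], [0.495, 0.12, 0.055], [0.495, 0.125, 0.055]]
336 [[0.495, 0.116, 0.06], [0.495, 0.12, 0.06], [0.495, 0.125, 0.059]]
344 [[0.496, 0.116, 0.064], [0.496, 0.12, 0.064], [0.494, 0.124, 0.065]]
grey lowest z pctl [0.    0.001 0.009]
brown z max [0.029 0.038]
```

Confirmed: the tips stand at z≈0.037 when the TCP reads 0.014, so I must go about 25 mm deeper than the readings suggest. Lift, open, and remeasure the drum.

The rows are not in the units I measure in: shifts go in mm and turns go in units of 10 degrees. I convert before sending: -0.12 m is -120, -0.08 m is -80.

```bash
echo '0.0,0,0,-20,0;0.07,0,0,-80,0;0.07,0,0,-120,0;0.07,0,0,-120,0;0.07,0,0,-120,0' | python3 shift.py 60|head -2;python3 lie.py
```

```text
t: 10.68
position: [0.5015, 0.1216, 0.1264]
cyl [ 290  186   54   92 4539] lo [0.4737 0.1018 0.0132] hi [0.5323 0.1405 0.0377] mean [0.5006 0.121  0.0318]
((503.0226135253906, 121.14739227294922), (55.635047912597656, 33.81684494018555), 5.952516555786133)
ridge dir [ 0.994  0.106 -0.001] ridge z 0.0358
shank [ 306  114   20   77 1449] lo [0.4308 0.1078 0.0138] hi [0.4764 0.1239 0.0257] mean [0.4529 0.1159 0.0223]
((453.57781982421875, 115.78044128417969), (45.42241287231445, 11.594989776611328), 6.060854911804199)
ridge dir [0.995 0.104 0.001] ridge z 0.0243
10.725 [0.5008 0.1215 0.1257]
```

In the tool's units: 0.147 m is 147, 0.143 m is 143.

```bash
echo '0.07,-1,0,50,0;0.07,-1,0,100,0;0.07,-1,0,130,0;0.07,-1,0,143,0;0.07,-1,0,147,0' | python3 shift.py 60
echo '0.07,0,0,0,0;0.04,0,0,0,0;0.03,0,0,0,0;0.01,0,0,0,0;0.0,0,0,0,0' | python3 shift.py 60
```

```text
t: 11.35
position: [0.5018, 0.1216, -0.0211]
orientation: [[-0.995, -0.099, -0.002], [-0.099, 0.995, -0.0], [0.002, 0.0, -1.0]]
contact_force: [0.1, -0.2, -0.0]
gripper_width: 0.0701
gripper_force: 0.0
t: 11.98
position: [0.504, 0.1219, -0.0189]
orientation: [[-0.995, -0.099, 0.002], [-0.099, 0.995, 0.0], [-0.002, 0.0, -1.0]]
contact_force: [-1.9, -0.5, 6.9]
gripper_width: 0.0344
gripper_force: 59.3
```

Width 34.4 mm with upward force: still a little above the axis. Open, go 10 mm deeper, and regrip.

In the tool's units: 0.01 m is 10, 0.005 m is 5.

```bash
echo '0.06,0,0,0,0;0.06,0,0,0,0;0.06,0,0,5,0;0.06,0,0,10,0;0.06,0,0,10,0' | python3 shift.py 60|tail -4
echo '0.04,0,0,0,0;0.03,0,0,0,0;0.01,0,0,0,0;0.0,0,0,0,0' | python3 shift.py 60
python3 - <<'E'
from h import *
d=ctrl.get_image("wrist")[1]; P,u,v=pts("wrist",d>0,d)
q=P[(abs(P[:,0]-.498)<.012)&(abs(abs(P[:,1]-.121)-.026)<.009)&(P[:,2]>.004)&(P[:,2]<.08)]
print(len(q),np.percentile(q[:,2],[0,2,10]).round(4))
E
```

```text
orientation: [[-0.995, -0.099, 0.002], [-0.099, 0.995, -0.0], [-0.002, -0.0, -1.0]]
contact_force: [-12.6, -1.6, 39.7]
gripper_width: 0.0599
gripper_force: 19.6
t: 13.1
position: [0.5073, 0.1223, -0.0222]
orientation: [[-0.995, -0.1, 0.01], [-0.1, 0.995, 0.001], [-0.01, -0.0, -1.0]]
contact_force: [-16.2, -3.2, 64.8]
gripper_width: 0.0352
gripper_force: 93.9
15960 [0.004  0.01   0.0218]
```

The tips are now on the bench and the pads straddle the axis (35.2 mm wide). Lift gently.

In the tool's units: -0.012 m is -12, -0.03 m is -30.

```bash
echo '0.0,0,0,-5,0;0.0,0,0,-12,0;0.0,0,0,-30,0;0.0,0,0,-30,0' | python3 shift.py 60
```

```text
t: 13.65
position: [0.5033, 0.1218, -0.0]
orientation: [[-0.995, -0.099, 0.001], [-0.099, 0.995, 0.0], [-0.001, 0.0, -1.0]]
contact_force: [0.5, -0.5, -1.3]
gripper_width: 0.0344
gripper_force: 59.8
```

In the tool's units: -0.18 m is -180, -0.15 m is -150.

```bash
echo '0.0,10,0,-30,0;0.0,30,0,-70,0;0.0,50,0,-110,0;0.0,60,0,-150,0;0.0,60,0,-180,0' | python3 shift.py 60|tail -3
echo '0.0,0,0,-30,0;0.0,0,0,-70,0;0.0,0,0,-100,0;0.0,0,0,-110,0;0.0,0,0,-110,0' | python3 shift.py 60
echo '0.0,0,0,0,0;0.0,0,0,0,0' | python3 shift.py 60|tail -2
python3 - <<'E'
from h import *
for n in("wrist","scene"):
    im,d=ctrl.get_image(n); cv2.imwrite(f"pics/{n}9.png",im[:,:,::-1]); np.save(f"pics/{n}9.npy",d)
a=cv2.imread("pics/wrist9.png"); b=cv2.imread("pics/scene9.png")[100:400,270:570]
cv2.imwrite("pics/g9.png",np.hstack([cv2.resize(a,(400,300)),cv2.resize(b,(400,400))[:300]]))
c,R,t=cam("wrist"); d=np.load("pics/wrist9.npy"); P,u,v=pts("wrist",d>0,d)
im=cv2.imread("pics/wrist9.png"); hs=cv2.cvtColor(im,cv2.COLOR_BGR2HSV)[v,u]; p=ctrl.state()["position"]
for nm,k in(("cyl",(hs[:,1]>80)&(hs[:,2]<120)),("shank",(hs[:,1]<60)&(hs[:,2]>70))):
    q=P[k&(P[:,2]>.2)&(P[:,0]<p[0]-.002)&(abs(P[:,1]-p[1])<.025)]
    if len(q)>20:
        tt=q[abs(q[:,1]-np.median(q[:,1]))<.004]; f=np.polyfit(tt[:,0],tt[:,2],1)
        print(nm,len(q),q.min(0).round(3),q.max(0).round(3),"slope deg",np.degrees(np.arctan(f[0])).round(1))
E
```

```text
contact_force: [0.4, -0.1, -1.2]
gripper_width: 0.0344
gripper_force: 59.9
t: 14.9
position: [0.4432, 0.1158, 0.289]
orientation: [[-0.995, -0.099, -0.001], [-0.099, 0.995, -0.0], [0.001, 0.0, -1.0]]
contact_force: [0.1, 0.4, -1.9]
gripper_width: 0.0345
gripper_force: 59.9
gripper_width: 0.0341
gripper_force: 59.9
cyl 12160 [0.411 0.091 0.316] [0.441 0.139 0.393] slope deg 8.0
shank 8570 [0.368 0.091 0.314] [0.438 0.141 0.392] slope deg 7.5
```

View pics/g9.png

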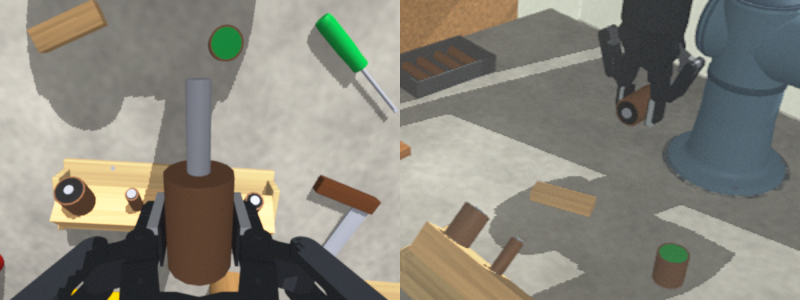

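Held at about 0.32 m, looking level. Other drums are in the stand. Measure the tilt cleanly.

```bash
python3 - <<'E'
from h import *
d=np.load("pics/wrist9.npy")
for nm,r0,r1 in(("shank",135,270),("cyl",300,420)):
    m=np.zeros(d.shape,bool); m[r0:r1,314:324]=True
    P,u,v=pts("wrist",m,d); f=np.polyfit(P[:,0],P[:,2],1); print(nm,P.min(0).round(3),P.max(0).round(3),"slope",np.degrees(np.arctan(f[0])).round(2),"z top",np.median(P[:,2]).round(3))
print(ctrl.state()["qvel"].round(2))
E
```

```text
shank [0.37  0.108 0.334] [0.409 0.114 0.338] slope -0.74 z top 0.336
cyl [0.413 0.112 0.346] [0.453 0.119 0.349] slope -0.51 z top 0.347
[-0.   -0.2   0.48  0.13 -0.01 -0.1 ]
```

```bash
echo '0.0,0,0,0,0;0.0,0,0,0,0;0.0,0,0,0,0' | python3 shift.py 60 | tail -3; python3 -c "
from workcell import ctrl
print(ctrl.close_job())"
```

```text
contact_force: [-0.3, 0.1, -0.1]
gripper_width: 0.0346
gripper_force: 59.9
the job is handed in; nothing more can be done
None
```

The 36 mm drum was handed in gripped at 60 N, within 1° of level and about 0.33 m above the bench, with the other three drums still in the stand; it slipped from the grip once on the way, landed on the bench and was picked up again, and no verdict came back.

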